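# Seat a tube carrier on a vortex mixer and hold it down to mix

## Robot

A 6-joint arm with a two-finger parallel gripper is mounted at the origin on the work surface. World frame = base frame: x ahead of the robot, y to its left, z up, the work surface at z = 0. Lengths are in m, angles in rad, forces in N, time in s.
With the tool pointing down it reaches from about 0.375 to 0.9 m from the base axis. Payload 3.1 kg.
Tool frame: the origin (TCP) lies midway between the tips of the shut fingers; the grasp point (between the pads) lies robot.grip_depth behind it (robot.grip_depth is the distance from the TCP to the grasp point, in m); z points along the fingers, y is the line along which they close (so a half turn about z gives the same grasp; the last joint's range is limited). The gripper opens to 87 mm and grips with 3 to 60 N. Pads are 19 mm wide; open, the fingers measure 117 mm over their backs; the gripper's body (75 mm by 190 mm) begins 51 mm behind the grasp point.
Start: joints at [0.967, 0.527, 1.433, -0, 1.181, -0.178], TCP at [0.258, 0.569, 0.223] pointing down, gripper open.
Joint ranges: [-3.08, 3.08], [-0.75, 2.2], [0.22, 2.44], [-1.43, 4.57], [0, 2.65], [-2.85, 2.85]. Speed limits (rad/s): [2.79, 2.79, 3.14, 3.14, 3.14, 3.14].

## Interface

Orientations are given as a unit quaternion [x, y, z, w].
In Python, from rig import robot gives the robot as it stands.
- The arm moves only by the tool run_rows, called after ">>>" by a JSON object that holds its "method" and its "body". Schema: {"type":"object","properties":{"steps":{"type":"array","items":{"type":"array","items":{"type":"array","items":{"type":"number"},"minItems":4,"maxItems":4},"minItems":1,"maxItems":20},"minItems":1,"maxItems":1},"aperture":{"type":"number"},"squeeze":{"type":"number"},"only":{"type":"string"},"quiet":{"type":"boolean"},"lines":{"type":"string"}},"required":["steps"],"additionalProperties":false}. steps is a list that holds a single list of rows (three levels of brackets), with 1 to 20 rows, each of 4 numbers: dx, dy, dz in m, then a turn about the tool's z in rad; each row shifts and turns the commanded pose from where the row before left it, along the tool's axes as they then stand; what a row does not reach is not made up. A row lasts 1/12 s, in which the tool goes at most 0.0417 m and 0.125 rad, less where a joint would pass 70% of its speed; a pose out of reach is approached as far as the arm can. aperture is the finger opening in m, set as the call begins (left out keeps the last). The fingers move at their own pace and stop on an object; squeeze is the grip in N (left out, the last holds). Time passes only in rows, so rows that do not move let the fingers close. The tool returns the time, the measured TCP pose, the force, the opening and the grip force at its end. only (a regular expression) keeps the lines of the reply that match it, lines (a string "A,B") keeps lines A to B, and quiet returns only ok. Input that does not fit is refused with a message, and nothing moves.
- robot.get_obs(): the state, without advancing time (a new reading comes with each control period).
- robot.camera(name): name is "scene" or "top"; returns a dict with "img" (480x640x3 uint8, red, green, blue), "fx", "fy", "cx", "cy" (pixels), "k1" (the pictures are not rectified: a ray, as slopes to the right and down, at radius r is drawn at 1 + k1 r^2 times it, then the intrinsics apply), "xyz" and "attitude" of the camera in the world. Camera axes: x right, y down, z forward; pixel columns grow to the right and rows downward; lengths in m; the calibration is good to about 2 mm. A picture is of the moment at which its call begins. There is no depth.
- robot.hand_in(): hands the job in; it is judged then, once.
The state is a dict: "time": time; "q": joint angles; "joint_velocities": joint speeds; "joint_torque": joint torques, N m; "position": TCP position; "tool_rot": TCP orientation; "ft_force": force on the tool from outside, world axes, zero at the start; "moment": the same for the moment, N m; "grip_width": finger opening in m; "grip_force": force on a finger pad.
Only numpy, scipy, OpenCV 4.12 (cv2) and the standard library are available. Lean on these libraries where they do the work, as an engineer would, in place of code of your own. Each camera call takes 0.05 s, during which the arm holds its last target. There are 200 camera calls.

## Task

The blue stopper in the round tube carrier is standing up out of its tube: with the carrier on the bench, press the stopper fully home. Then fit the carrier on the vortex mixer, keeping it upright all the way: feel about on top of the mixer with it until it drops over the drive pin hidden beneath it and sits flat on the drive plate, then press it down against the spring to run the mixer. Finish while still holding the carrier pressed down, and leave everything else on the bench where it stands.

Things in the scene. Friction and masses are not known exactly. Their poses are not given: they have to be found in the camera images.
- carrier: Round tube carrier, the head that fits on the mixer: two cream discs 120 mm across, six stoppered clear short tubes round a stem with a black knob; 0.2 to 0.33 kg, loose on the bench. Origin: centre of the underside, z up, +x points to the tube with the blue stopper. Above the origin: stoppers that are home end at 62 mm, knob 78 to 104 mm. It may sit on the mixer at any yaw.
- carrier_knob (a point): Grip point in the middle of the carrier's black knob (round, 30 mm across, 26 mm tall), 91 mm above the carrier's origin, on its axis.
- carrier_bore (a point): Centre of the mouth of the blind round bore in the carrier's underside, at the carrier's origin: 13 mm across, 12 mm deep. It fits over the mixer's drive pin with 1.5 mm of play all round; the base is of slippery plastic and slides easily on pin and plate.
- stopper_top (a point): Centre of the top of the blue stopper (18 mm across, flange 8 mm thick), 42 mm out from the carrier's axis; 62 mm above the carrier's underside when home, higher by the joint value when proud. The five others (grey, white; 60 degrees apart) are home.
- stopper (a joint): How far the blue stopper stands proud of its tube, in m: 4 to 7 mm at the start, 0 when home. It moves stiffly (about 5 N of friction) and stays where it is left; pressing it does not tip the carrier.
- mixer: Bench vortex mixer, fixed: off-white housing 130 mm wide (y), about 165 mm long (x), 95 mm high, control panel facing its -x. On top a round black drive plate 76 mm across, upper face 125 mm above the bench, and from the plate's centre a steel drive pin 10 mm in diameter, 10 mm high, tapering to 7 mm at the top. Origin: on the vertical drive axis at bench level, z up.
- mixer_axis (a point): Point on the mixer's drive axis at the height of the plate's upper face. The drive is eccentric: plate and pin stand 4 mm off this axis, in whatever direction the motor last stopped (not reported, differs every time), and stay there unless pushed with some 15 N. Lowered on the axis, the carrier rests on top of the pin; moved sideways some 4 mm the right way, it drops 10 mm onto the plate.
- drive_plate (a joint): How far plate and pin are pressed down against their spring, in m: 0 up (start), 5 mm at the stop. The spring needs 5 N to start moving and 8 N at the stop; the carrier's weight counts towards this but does not move it alone. Touch-start: the mixer runs only while the plate is held down at least 3 mm.
- dropper_bottle: Bystander: small amber dropper bottle with a black cap, 34 mm across, 75 mm tall; origin at the centre of its underside.
- stopper_dish: Bystander: clear round dish 80 mm across and 14 mm tall with three spare stoppers in it (one of them blue too); origin at the centre of its underside.
- white_bottle: Bystander: off-white plastic jar with a white cap, 68 mm across, 140 mm tall; origin at the centre of its underside.
- reagent_bottle: Bystander: clear glass reagent bottle with a paper label and a green glass stopper, 64 mm across, 130 mm tall; origin at the centre of its underside.
- beaker: Bystander: small clear beaker, 54 mm across, 70 mm tall; origin at the centre of its underside.
- strip_tub: Bystander: white tub with a yellow lid, 42 mm across, 50 mm tall; origin at the centre of its underside.
- wash_bottle: Bystander: white wash bottle with a red cap and bent red spout, 62 mm across, about 160 mm tall; origin at the centre of its underside.
There are look-alikes about, which are no part of the job. Leave any yellow look-alike of the mixer alone.

How it is judged:
On the way, in this order (a step that is already met when the one before it is completed fails the run):
1. the blue stopper is pressed home while the carrier stands on the bench (value of joint stopper below 0.0012 m and height (world z) of carrier below 0.006 m), for 0.2 s.
2. the carrier has dropped over the drive pin and sits flat on the drive plate (z of carrier in the frame of mixer below 0.1275 m and horizontal distance between carrier and mixer below 0.008 m and angle between carrier's own z axis and vertical below 0.08 rad), for 0.2 s.
At the end, for the whole second after the job is handed in: The fingers still bear on the carrier (over 2 N) and hold it down on the mixer: over the pin, underside below 124 mm, axis within 8 mm of the drive axis, upright within 0.08 rad, drive plate down by more than 3 mm, and the blue stopper home within 1.2 mm (value of joint drive_plate above 0.003 m and z of carrier in the frame of mixer below 0.124 m and horizontal distance between carrier and mixer below 0.008 m and angle between carrier's own z axis and vertical below 0.08 rad and value of joint stopper below 0.0012 m and contact force between the fingers and carrier above 2 N); the arm keeps its last pose, push and grip.
It fails at once if the carrier is tipped by more than 25 degrees (angle between carrier's own z axis and vertical above 0.44 rad).
It fails at once if a bystander is knocked over or moved by more than 25 mm (distance of any of dropper_bottle, stopper_dish, white_bottle, reagent_bottle, beaker, strip_tub, wash_bottle from where it was at the start of the episode above 0.025 m).
It also fails if it takes over 67 s, if anything falls off the work surface, if the arm or the gripper's body presses on something with over 40 N, if the wrist force passes 120 N, or if a joint passes its speed limit or range.

## Working session

There is one attempt and no reset: what is moved stays moved. The work goes in short steps, Python scripts to look and compute and a tool call to move; the robot and the scene stay as the last step left them, time stands still between calls to the robot, and variables do not carry over. Pictures are saved under pics/ and viewed, at most 10 in all, crops included, and the job is handed in when it is done.

```bash
ls; mkdir -p pics; cat > h.py <<'E'
import numpy as np,cv2
from scipy.spatial.transform import Rotation as R
from rig import robot
def snap(n,f):
    c=robot.camera(n);cv2.imwrite(f,c["img"][:,:,::-1]);np.save(f+'.npy',{k:v for k,v in c.items()},allow_pickle=True);return c
def load(f): return np.load(f+'.npy',allow_pickle=True).item()
def rot(c):
    a=np.array(c["attitude"],float);return (R.from_quat(a).as_matrix() if a.size==4 else a.reshape(3,3))
def ray(c,u,v):
    p=np.array([[[u,v]]],float);K=np.array([[c["fx"],0,c["cx"]],[0,c["fy"],c["cy"]],[0,0,1]])
    s=cv2.undistortPoints(p,K,np.array([c["k1"],0,0,0.]))[0,0]
    d=rot(c)@np.array([s[0],s[1],1]);return np.array(c["xyz"],float),d/np.linalg.norm(d)
def tri(obs):
    A=np.zeros((3,3));b=np.zeros(3);L=[ray(c,u,v) for c,u,v in obs]
    for o,d in L: P=np.eye(3)-np.outer(d,d);A+=P;b+=P@o
    x=np.linalg.solve(A,b);return x,[np.linalg.norm((np.eye(3)-np.outer(d,d))@(x-o)) for o,d in L]
def atz(c,u,v,z):
    o,d=ray(c,u,v);return o+d*(z-o[2])/d[2]
def proj(c,X):
    p=rot(c).T@(np.array(X)-np.array(c["xyz"]));s=p[:2]/p[2];s=s*(1+c["k1"]*(s@s));return np.array([c["fx"]*s[0]+c["cx"],c["fy"]*s[1]+c["cy"]])
E
python3 - <<'E'
from h import *
for n in("scene","top"):
    c=snap(n,f"pics/{n}0.png");print({k:v for k,v in c.items() if k!="img"})
print(robot.get_obs(),robot.grip_depth)
E
```

```text
pics
{'fx': 455.53197489959217, 'fy': 455.53197489959217, 'cx': 322.52630102308285, 'cy': 244.7126122061047, 'k1': -0.01017851491938413, 'xyz': array([ 1.14805941, -0.49049108,  0.61675116]), 'attitude': array([ 0.7820688 ,  0.38658677, -0.229589  , -0.43151819])}
{'fx': 579.8839598541946, 'fy': 579.8839598541946, 'cx': 325.9552103779385, 'cy': 243.9063138428364, 'k1': 0.037139018598363556, 'xyz': array([ 0.38915066, -0.00694815,  1.37624098]), 'attitude': array([-0.69657633,  0.71609078, -0.03021665,  0.03289926])}
{'time': 0.1, 'q': array([ 9.66512566e-01,  5.28339805e-01,  1.43376682e+00, -3.11735210e-05,
        1.18138829e+00, -1.78507726e-01]), 'joint_velocities': array([ 0.00010491, -0.00376358, -0.003963  ,  0.00177518, -0.00111041,
        0.00015192]), 'joint_torque': array([-2.26274251e-04, -4.40989208e+01, -1.77151036e+01,  6.35006838e-02,
        5.33912249e-02, -4.85682858e-05]), 'position': array([0.25775173, 0.56866055, 0.22169234]), 'tool_rot': array([ 2.11277704e-01,  9.77425612e-01, -8.84701107e-04, -3.49511606e-04]), 'ft_force': array([0.5056155 , 0.5737233 , 0.76363151]), 'moment': array([0.03725068, 0.01051776, 0.07205512]), 'grip_force': 0.0, 'grip_width': 0.08692005038632462} 0.0187
```

View pics/scene0.png

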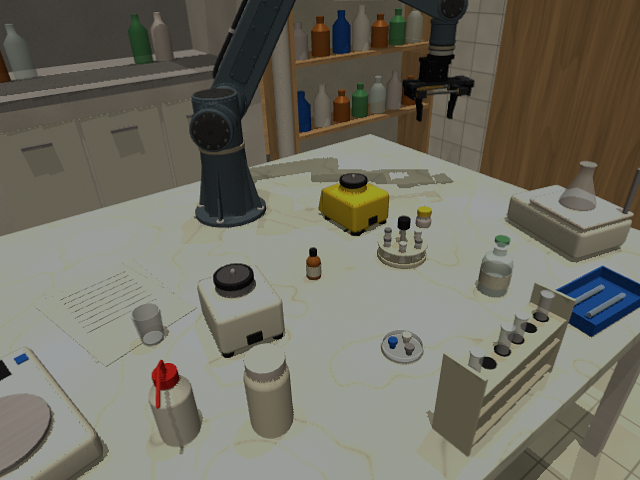

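View pics/top0.png

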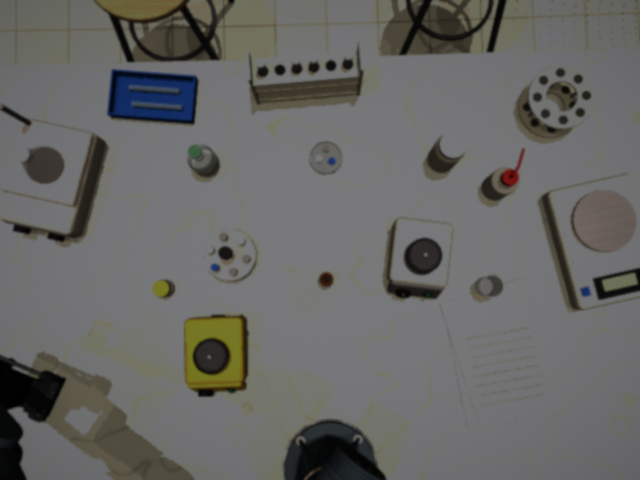

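The scene view shows the white mixer with its plate at (234,275), and the carrier at (403,245) with its knob at (404,223). In the top view the mixer plate is at (423,255), the carrier at (232,255) and the blue stopper at about (215,268).

Things that could be mistaken for the targets:
- **Mixer:** the yellow mixer at top (213,355), which is the look-alike. I choose the off-white one at (420,255).
- **Carrier:** the round rack at top (558,97), which has many holes and no knob. I choose the one with the black knob at (232,255).
- **Blue stopper:** the dish's blue spare at top (331,160). I choose the one in the carrier at (215,268).

```bash
python3 - <<'E'
from h import *
t=cv2.imread("pics/top0.png");s=cv2.imread("pics/scene0.png")
def cr(im,u,v): return cv2.resize(cv2.convertScaleAbs(im[v-30:v+30,u-40:u+40],alpha=1.5),(400,300),interpolation=cv2.INTER_CUBIC)
cv2.imwrite("pics/crops.png",np.vstack([np.hstack([cr(t,232,255),cr(s,403,240)]),np.hstack([cr(t,422,257),cr(s,236,285)])]))
E
```

```text
(no output)
```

View pics/crops.png

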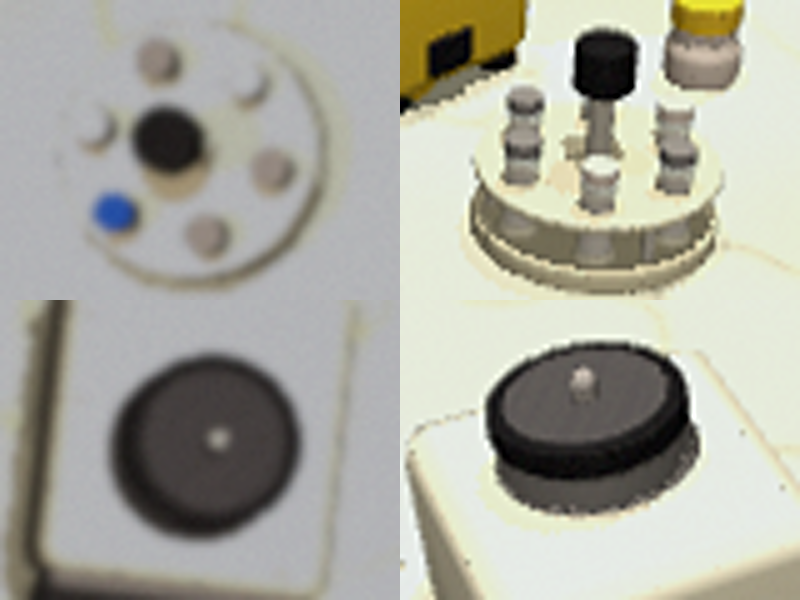

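The crops confirm it: in the top view the knob's top is at (225.2,251.8) and the blue stopper at (214.6,267.0). The pin tip is visible at top (425.2,254.2) and scene (232.2,268.6). The knob's top is at scene (403.6,217.6).

```bash
python3 - <<'E'
from h import *
T=load("pics/top0.png");S=load("pics/scene0.png")
k,e=tri([(T,225.2,251.8),(S,403.6,217.6)]);print("knobtop",k,e)
p,e=tri([(T,425.2,254.2),(S,232.2,268.6)]);print("pin tip",p,e)
k2=atz(T,225.2,251.8,.104);b=atz(T,214.6,267,.067);print("knob at z.104",k2,"blue",b,b-k2,np.linalg.norm((b-k2)[:2]),np.arctan2(*(b-k2)[1::-1]))
print("pin at .135",atz(T,425.2,254.2,.135),atz(S,232.2,268.6,.135))
# white disc rim (lower disc bright) + tubes check: carrier axis from opposite stoppers at .062
o=np.array([192,225]);f=lambda a,b:(a/5-.4+192,b/5-.4+225)
st=[(160,58),(250,82),(98,130),(115,212),(208,232),(273,168)]
P=np.array([atz(T,*f(*q),.062)[:2] for q in st]);print(P,P.mean(0))
# plate rim ellipse centre
c=(382+205/5-.4+0,227+(440-300)/5-.4);print("plate",atz(T,210/5+381.6,(443-300)/5+226.6,.125))
ob=robot.get_obs();print(R.from_quat(ob["tool_rot"]).as_matrix().round(3))
print({n:atz(T,u,v,z)[:2].round(3) for n,(u,v,z) in dict(tub=(163,288,.05),drop=(326,279,.075),dish=(326,157,.01),yel=(211,355,.12),reag=(202,155,.13),beak=(488,285,.07),wash=(510,177,.15),jar=(452,145,.14)).items()})
E
```

```text
knobtop [0.49183838 0.21817872 0.10555315] [np.float64(0.00016513200282789576), np.float64(0.00016513200282804345)]
pin tip [ 0.47217374 -0.21560937  0.1357609 ] [np.float64(0.00014608042670301226), np.float64(0.0001460804267029763)]
knob at z.104 [0.49185362 0.21832691 0.104     ] blue [0.46109466 0.24916486 0.067     ] [-0.03075897  0.03083794 -0.037     ] 0.043555628809223396 2.3549123476027964
pin at .135 [ 0.47228863 -0.21560473  0.135     ] [ 0.47101481 -0.21529436  0.135     ]
[[0.53097626 0.22897675]
 [0.51885653 0.18819668]
 [0.49886656 0.25748083]
 [0.46136941 0.25014295]
 [0.45111858 0.20817297]
 [0.47934223 0.17832737]] [0.49008826 0.21854959]
plate [ 0.47089134 -0.21375109  0.125     ]
[[-0.911  0.413 -0.001]
 [ 0.413  0.911 -0.002]
 [ 0.    -0.002 -1.   ]]
{'tub': array([0.418, 0.37 ]), 'drop': array([ 0.427, -0.002]), 'dish': array([ 0.72 , -0.009]), 'yel': array([0.271, 0.248]), 'reag': array([0.703, 0.262]), 'beak': array([ 0.404, -0.363]), 'wash': array([ 0.631, -0.4  ]), 'jar': array([ 0.707, -0.282])}
```

The two views agree to 0.2 mm, so I'll move over the blue stopper with the fingers shut.

>>> {"method": "run_rows", "body": {"steps": [[[-0.01,-0.0065,0,0],[-0.0236,-0.01545,0,0],[-0.0236,-0.01545,0,0],[-0.0236,-0.01545,0,0],[-0.0236,-0.01545,0,0],[-0.0236,-0.01545,0,0],[-0.0236,-0.01545,0,0],[-0.0236,-0.01545,0,0],[-0.0236,-0.01545,0,0],[-0.0236,-0.01545,0,0],[-0.0236,-0.01545,0,0],[-0.0236,-0.01545,0,0],[-0.0236,-0.01545,0,0],[-0.0236,-0.01545,0,0],[0,0,0.03,0],[0,0,0.03,0],[0,0,0.03,0],[0,0,0.02,0],[0,0,0,0],[0,0,0,0]]], "aperture": 0, "squeeze": 20}}

```text
time: 1.77
position: [0.4602, 0.2486, 0.1118]
tool_rot: [0.211, 0.977, -0.001, -0.001]
ft_force: [0.1, 0.3, -0.6]
grip_width: 0.0004
grip_force: 0.0
```

```bash
python3 - <<'E'
from h import *
o=robot.get_obs();print(o["position"],o["tool_rot"],o["ft_force"],o["q"])
T=snap("top","pics/t1.png");S=snap("scene","pics/s1.png")
t=T["img"][:,:,::-1];s=S["img"][:,:,::-1]
def cr(im,u,v): return cv2.resize(cv2.convertScaleAbs(im[v-40:v+40,u-40:u+40],alpha=1.5),(400,400),interpolation=cv2.INTER_CUBIC)
cv2.imwrite("pics/c1.png",np.hstack([cr(t,220,258),cr(s,400,228)]))
E
```

```text
[0.46019475 0.24864972 0.11182955] [ 2.11484611e-01  9.77380107e-01 -8.12306792e-04 -1.31388889e-03] [ 0.08242365  0.34524769 -0.60688594] [ 2.81652144e-01  5.58946272e-01  1.78600336e+00 -2.53936206e-04
  7.99727096e-01 -8.62779059e-01]
```

View pics/c1.png

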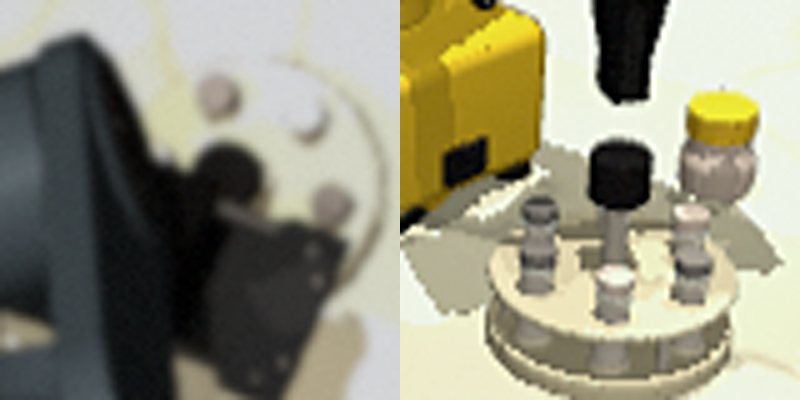

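The shut fingertips are above the blue stopper, at about (625,95) in the crop and clear of the knob at (620,175). I'll press down slowly.

>>> {"method": "run_rows", "body": {"steps": [[[0,0,0.02,0],[0,0,0.02,0],[0,0,0.003,0],[0,0,0.002,0],[0,0,0.002,0],[0,0,0.001,0],[0,0,0.001,0],[0,0,0,0],[0,0,0,0]]]}}

```text
time: 2.62
position: [0.462, 0.2498, 0.0646]
tool_rot: [0.211, 0.977, 0.001, 0.001]
ft_force: [-0.2, 0.3, 5.3]
grip_width: 0.0002
grip_force: 2.5
```

>>> {"method": "run_rows", "body": {"steps": [[[0,0,0.001,0],[0,0,0,0],[0,0,0,0]]]}}

```text
time: 2.87
position: [0.462, 0.2499, 0.0632]
tool_rot: [0.211, 0.977, 0.001, 0.001]
ft_force: [0.4, 0.6, 4.6]
grip_width: 0.0004
grip_force: 2.5
```

Contact is at about 5 N, which matches the stopper's friction, so it is moving. I'll press on until the force climbs.

>>> {"method": "run_rows", "body": {"steps": [[[0,0,0.001,0],[0,0,0,0],[0,0,0,0]]]}}

```text
time: 3.12
position: [0.462, 0.2498, 0.0623]
tool_rot: [0.211, 0.977, 0.001, 0.001]
ft_force: [0.9, 0.6, 8.2]
grip_width: 0.0004
grip_force: 3.8
```

>>> {"method": "run_rows", "body": {"steps": [[[0,0,0.001,0],[0,0,0,0],[0,0,0,0]]]}}

```text
time: 3.37
position: [0.462, 0.2498, 0.0622]
tool_rot: [0.211, 0.977, 0.001, 0.001]
ft_force: [-1.8, 0.5, 14.1]
grip_width: 0.0005
grip_force: 7.4
```

>>> {"method": "run_rows", "body": {"steps": [[[0,0,0.001,0],[0,0,0,0],[0,0,0,0]]]}}

```text
time: 3.62
position: [0.462, 0.2499, 0.0621]
tool_rot: [0.211, 0.977, 0.001, 0.001]
ft_force: [-2.5, -0.6, 22.5]
grip_width: 0.0006
grip_force: 10.9
```

The stopper is home: the tip stopped at 0.062 m while the force rose to 22 N. Next I'll lift, shift to the knob axis, open and come down.

>>> {"method": "run_rows", "body": {"steps": [[[0,0,-0.01,0],[0,0,-0.025,0],[0,0,-0.03,0],[0,0,-0.015,0]]]}}

```text
time: 3.95
position: [0.4614, 0.2496, 0.1415]
tool_rot: [0.211, 0.977, 0.0, 0.001]
ft_force: [-0.3, 0.5, -1.0]
grip_width: 0.0003
grip_force: 0.0
```

>>> {"method": "run_rows", "body": {"steps": [[[-0.0195,-0.008,0,0],[-0.02,-0.0086,0,0],[0,0,0,0],[0,0,0,0],[0,0,0,0],[0,0,0,0]]], "aperture": 0.087, "squeeze": 20}}

```text
time: 4.45
position: [0.4888, 0.2183, 0.139]
tool_rot: [0.211, 0.977, -0.0, -0.001]
ft_force: [-0.4, 0.3, -0.4]
grip_width: 0.0324
grip_force: 0.0
```

```bash
python3 - <<'E'
from h import *
S=snap("scene","pics/s2.png");T=snap("top","pics/t2.png")
def cr(im,u,v): return cv2.resize(cv2.convertScaleAbs(im[v-40:v+40,u-40:u+40,::-1],alpha=1.5),(400,400),interpolation=cv2.INTER_CUBIC)
cv2.imwrite("pics/c2.png",np.hstack([cr(T["img"],230,255),cr(S["img"],405,218)]))
E
```

```text
(no output)
```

View pics/c2.png

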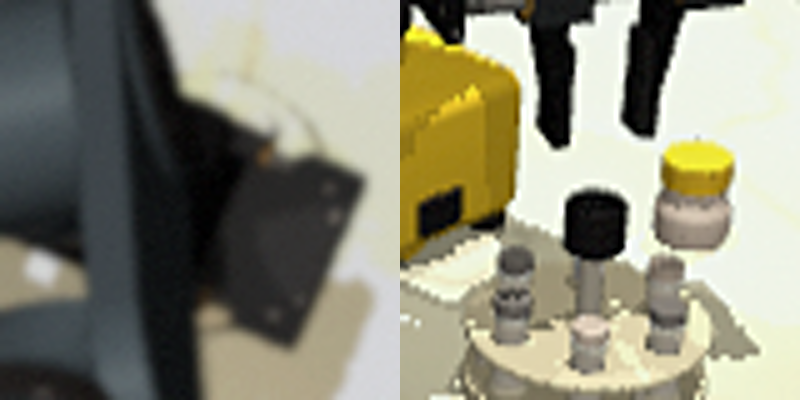

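The opening fingers straddle the knob at crop (597,222). I'll come down to grip it.

>>> {"method": "run_rows", "body": {"steps": [[[-0.0015,0.0008,0,0],[0,0,0,0],[0,0,0,0],[0,0,0.02,0],[0,0,0.02,0],[0,0,0.015,0],[0,0,0.011,0],[0,0,0,0],[0,0,0,0],[0,0,0,0]]]}}

```text
time: 5.38
position: [0.4924, 0.2183, 0.0741]
tool_rot: [0.211, 0.977, 0.0, 0.001]
ft_force: [-0.4, -0.0, 0.7]
grip_width: 0.0869
grip_force: 0.0
```

>>> {"method": "run_rows", "body": {"steps": [[[0,0,0,0],[0,0,0,0],[0,0,0,0],[0,0,0,0],[0,0,0,0],[0,0,0,0],[0,0,0,0],[0,0,0,0]]], "aperture": 0, "squeeze": 30}}

```text
time: 6.05
position: [0.4918, 0.2182, 0.0736]
tool_rot: [0.211, 0.977, -0.0, -0.0]
ft_force: [-0.4, -0.3, 1.2]
grip_width: 0.0415
grip_force: 0.0
```

>>> {"method": "run_rows", "body": {"steps": [[[0,0,0,0],[0,0,0,0],[0,0,0,0],[0,0,0,0],[0,0,0,0],[0,0,0,0],[0,0,0,0],[0,0,0,0]]]}}

```text
time: 6.72
position: [0.4918, 0.2182, 0.0735]
tool_rot: [0.211, 0.977, 0.0, 0.0]
ft_force: [-0.6, 1.0, -2.0]
grip_width: 0.0289
grip_force: 30.0
```

>>> {"method": "run_rows", "body": {"steps": [[[0,0,-0.01,0],[0,0,-0.02,0],[0,0,-0.03,0],[0,0,-0.03,0],[0,0,-0.03,0],[0,0,-0.03,0],[0,0,-0.01,0],[0,0,0,0],[0,0,0,0]]]}}

```text
time: 7.47
position: [0.491, 0.2179, 0.2331]
tool_rot: [0.211, 0.977, -0.0, -0.0]
ft_force: [-0.2, 0.6, -2.9]
grip_width: 0.0289
grip_force: 30.0
```

```bash
python3 - <<'E'
from h import *
o=robot.get_obs();print(o["position"],o["grip_width"])
d=np.array([.4722,-.2156])-o["position"][:2];M=R.from_quat(o["tool_rot"]).as_matrix();print(M.T[:2,:2]@d,M.round(3))
E
```

```text
[0.49098451 0.21792411 0.23312391] 0.028901447007006673
[-0.16193656 -0.40258233] [[-0.911  0.413 -0.001]
 [ 0.413  0.911 -0.   ]
 [ 0.001 -0.001 -1.   ]]
```

Gripped (29 mm) and lifted. I'll carry it to over the pin.

>>> {"method": "run_rows", "body": {"steps": [[[-0.005,-0.0124,0,0],[-0.0105,-0.0261,0,0],[-0.0105,-0.0261,0,0],[-0.0105,-0.0261,0,0],[-0.0105,-0.0261,0,0],[-0.0105,-0.0261,0,0],[-0.0105,-0.0261,0,0],[-0.0105,-0.0261,0,0],[-0.0105,-0.0261,0,0],[-0.0105,-0.0261,0,0],[-0.0105,-0.0261,0,0],[-0.0105,-0.0261,0,0],[-0.0105,-0.0261,0,0],[-0.0105,-0.0261,0,0],[-0.0105,-0.0261,0,0],[-0.006,-0.015,0,0],[-0.004,-0.0098,0,0],[0,0,0,0],[0,0,0,0],[0,0,0,0]]]}}

```text
time: 9.13
position: [0.4721, -0.2139, 0.2326]
tool_rot: [0.211, 0.977, 0.001, -0.001]
ft_force: [-0.2, -0.5, -2.8]
grip_width: 0.029
grip_force: 30.0
```

```bash
python3 - <<'E'
from h import *
o=robot.get_obs();print(o["position"],o["q"])
d=np.array([.4722,-.2156])-o["position"][:2];M=R.from_quat(o["tool_rot"]).as_matrix();print(M.T[:2,:2]@d,o["ft_force"])
S=snap("scene","pics/s3.png");T=snap("top","pics/t3.png")
def cr(im,u,v): return cv2.resize(cv2.convertScaleAbs(im[v-50:v+50,u-50:u+50,::-1],alpha=1.5),(400,400),interpolation=cv2.INTER_CUBIC)
cv2.imwrite("pics/c3.png",np.hstack([cr(T["img"],425,255),cr(S["img"],235,245)]))
E
```

```text
[ 0.47212715 -0.21391734  0.23259802] [-6.41550529e-01  3.72732284e-01  1.68378651e+00  5.73240173e-04
  1.08829824e+00 -1.78730226e+00]
[-0.00076063 -0.0015027 ] [-0.19023363 -0.46073987 -2.80184212]
```

View pics/c3.png

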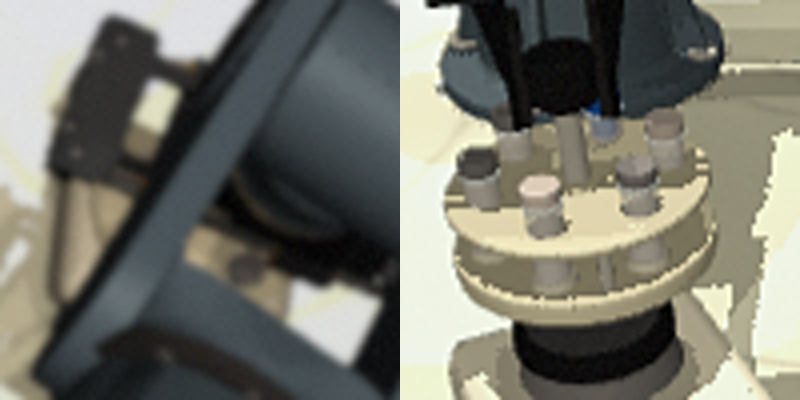

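The carrier hangs over the plate, with its stem running from (575,180) to (560,80) in the crop. I'll check its tilt against a projected vertical while moving the last bit and going down near the pin.

```bash
python3 - <<'E'
from h import *
S=load("pics/s3.png")
for dx in [(0,0),]:
  b=np.array([.4721,-.2139,.159]); 
  for z in (.055,.091): p=proj(S,b+[0,0,z]);print(((p-[185,195])*4+[400,0]).round(0))
  for a in range(0,360,45): p=proj(S,b+[.06*np.cos(np.radians(a)),.06*np.sin(np.radians(a)),.046]);print(((p-[185,195])*4+[400,0]).round(0))
E
```

```text
[570. 149.]
[559.  78.]
[636. 221.]
[702. 173.]
[689. 125.]
[613. 103.]
[515. 116.]
[446. 159.]
[448. 210.]
[527. 238.]
```

>>> {"method": "run_rows", "body": {"steps": [[[-0.0008,-0.0013,0,0],[0,0,0.01,0],[0,0,0.01,0],[0,0,0,0],[0,0,0,0],[0,0,0,0]]]}}

```text
time: 9.73
position: [0.4731, -0.2167, 0.2132]
tool_rot: [0.211, 0.977, 0.0, -0.0]
ft_force: [-0.1, -0.4, -2.2]
grip_width: 0.0289
grip_force: 30.0
```

The projected outline matches, so the carrier is upright. I'll go down gently and watch the force.

>>> {"method": "run_rows", "body": {"steps": [[[0,0,0.002,0],[0,0,0.002,0],[0,0,0,0],[0,0,0,0]]]}}

```text
time: 10.07
position: [0.4732, -0.2169, 0.2095]
tool_rot: [0.211, 0.977, 0.0, -0.0]
ft_force: [-1.0, 0.3, -3.7]
grip_width: 0.0291
grip_force: 30.0
```

>>> {"method": "run_rows", "body": {"steps": [[[0,0,0.0015,0],[0,0,0,0],[0,0,0,0]]]}}

```text
time: 10.32
position: [0.4732, -0.2169, 0.208]
tool_rot: [0.211, 0.977, 0.0, -0.0]
ft_force: [0.0, 0.4, -4.1]
grip_width: 0.029
grip_force: 30.0
```

>>> {"method": "run_rows", "body": {"steps": [[[0,0,0.001,0],[0,0,0,0],[0,0,0,0]]]}}

```text
time: 10.57
position: [0.4732, -0.2169, 0.207]
tool_rot: [0.211, 0.977, 0.0, -0.0]
ft_force: [0.2, 0.5, -2.1]
grip_width: 0.0292
grip_force: 30.0
```

>>> {"method": "run_rows", "body": {"steps": [[[0,0,0.001,0],[0,0,0,0],[0,0,0,0]]]}}

```text
time: 10.82
position: [0.4732, -0.2169, 0.206]
tool_rot: [0.211, 0.977, 0.0, -0.0]
ft_force: [0.5, -0.2, -4.5]
grip_width: 0.0292
grip_force: 30.0
```

>>> {"method": "run_rows", "body": {"steps": [[[0,0,0.001,0],[0,0,0,0],[0,0,0,0]]]}}

```text
time: 11.07
position: [0.4732, -0.2169, 0.205]
tool_rot: [0.211, 0.977, 0.0, -0.0]
ft_force: [0.3, 0.4, -2.7]
grip_width: 0.0292
grip_force: 30.0
```

>>> {"method": "run_rows", "body": {"steps": [[[0,0,0.001,0],[0,0,0,0],[0,0,0,0]]]}}

```text
time: 11.32
position: [0.4732, -0.2169, 0.204]
tool_rot: [0.211, 0.977, 0.0, -0.0]
ft_force: [-0.3, -0.4, -2.4]
grip_width: 0.0287
grip_force: 30.0
```

There's still no vertical load with the underside at about 130 mm, so the bore is going over the pin. I'll continue to the plate.

>>> {"method": "run_rows", "body": {"steps": [[[0,0,0.001,0],[0,0,0.001,0],[0,0,0,0],[0,0,0,0]]]}}

```text
time: 11.65
position: [0.4732, -0.2169, 0.202]
tool_rot: [0.211, 0.977, 0.0, -0.0]
ft_force: [-0.3, 1.2, -3.0]
grip_width: 0.0291
grip_force: 30.0
```

>>> {"method": "run_rows", "body": {"steps": [[[0,0,0.001,0],[0,0,0.001,0],[0,0,0,0],[0,0,0,0]]]}}

```text
time: 11.98
position: [0.4732, -0.2168, 0.2]
tool_rot: [0.211, 0.977, 0.0, -0.0]
ft_force: [0.1, -0.2, -3.5]
grip_width: 0.0289
grip_force: 30.0
```

>>> {"method": "run_rows", "body": {"steps": [[[0,0,0.001,0],[0,0,0,0],[0,0,0,0]]]}}

```text
time: 12.23
position: [0.4732, -0.2169, 0.199]
tool_rot: [0.211, 0.977, 0.0, -0.0]
ft_force: [0.7, -0.7, -3.3]
grip_width: 0.029
grip_force: 30.0
```

>>> {"method": "run_rows", "body": {"steps": [[[0,0,0.001,0],[0,0,0,0],[0,0,0,0]]]}}

```text
time: 12.48
position: [0.4735, -0.2171, 0.1985]
tool_rot: [0.211, 0.977, -0.0, 0.0]
ft_force: [-0.0, 0.5, 0.8]
grip_width: 0.0289
grip_force: 30.0
```

The load comes on exactly at plate height (underside 125 mm), so the carrier is seated. Now I'll press against the spring.

>>> {"method": "run_rows", "body": {"steps": [[[0,0,0,0],[0,0,0,0],[0,0,0,0],[0,0,0.001,0],[0,0,0.001,0],[0,0,0,0],[0,0,0,0]]]}}

```text
time: 13.07
position: [0.4735, -0.2171, 0.1962]
tool_rot: [0.211, 0.977, -0.0, 0.0]
ft_force: [-0.3, -0.0, 2.7]
grip_width: 0.0287
grip_force: 30.0
```

>>> {"method": "run_rows", "body": {"steps": [[[0,0,0.001,0],[0,0,0.001,0],[0,0,0,0],[0,0,0,0]]]}}

```text
time: 13.4
position: [0.4735, -0.2171, 0.1942]
tool_rot: [0.211, 0.977, -0.0, 0.0]
ft_force: [-0.1, 0.4, 4.7]
grip_width: 0.0291
grip_force: 30.0
```

>>> {"method": "run_rows", "body": {"steps": [[[0,0,0.001,0],[0,0,0,0],[0,0,0,0]]]}}

```text
time: 13.65
position: [0.4735, -0.2171, 0.1934]
tool_rot: [0.211, 0.977, -0.0, 0.0]
ft_force: [-0.1, 0.5, 5.5]
grip_width: 0.0288
grip_force: 30.0
```

>>> {"method": "run_rows", "body": {"steps": [[[0,0,0.001,0],[0,0,0,0],[0,0,0,0],[0,0,0,0]]]}}

```text
time: 13.98
position: [0.4739, -0.2173, 0.1933]
tool_rot: [0.211, 0.977, -0.0, 0.001]
ft_force: [-0.5, -0.1, 10.2]
grip_width: 0.0288
grip_force: 30.0
```

The plate is at its stop: 5 mm down, with the force jumping. One look before handing in.

>>> {"method": "run_rows", "body": {"steps": [[[0,0,0,0],[0,0,0,0],[0,0,0,0],[0,0,0,0],[0,0,0,0],[0,0,0,0]]]}}

```text
time: 14.48
position: [0.4739, -0.2173, 0.1933]
tool_rot: [0.211, 0.977, -0.0, 0.001]
ft_force: [-1.4, 0.4, 11.4]
grip_width: 0.0288
grip_force: 30.0
```

```bash
python3 - <<'E'
from h import *
S=snap("scene","pics/s4.png")["img"]
cv2.imwrite("pics/c4.png",cv2.resize(cv2.convertScaleAbs(S[190:340,150:350,::-1],alpha=1.5),(800,600),interpolation=cv2.INTER_CUBIC))
E
```

```text
(no output)
```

View pics/c4.png

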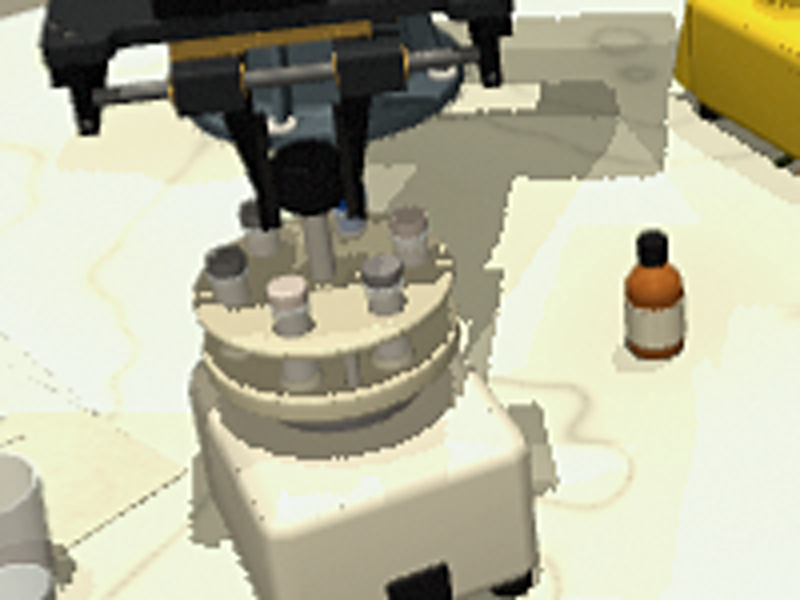

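The carrier sits flat and upright on the plate (rim about (330,410)), with the knob gripped at (308,175) and the dropper bottle untouched at (653,295). Handing in.

```bash
python3 -c "
from rig import robot
print(robot.hand_in())"
```

```text
the job is handed in; nothing more can be done
None
```

I handed the job in at about 14.5 s: the blue stopper is pressed home, and the carrier sits flat over the drive pin, still held down on the mixer (plate about 5 mm down, about 11 N). No verdict came back.

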